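# Tip the hex nuts into their own cell of the stock tray

## Robot

A 7-joint arm with a two-finger parallel gripper is mounted at the origin on the work surface. World frame = base frame: x ahead of the robot, y to its left, z up, the work surface at z = 0. Lengths are in mm, angles in rad, forces in N, time in s.
With the tool pointing down it reaches from about 425 to 1025 mm from the base axis. Payload 3.6 kg.
Tool frame: the origin (TCP) lies on the centre line of the jaws, within the pads' length; the fingertips stand 8 mm ahead of it and the grasp point (between the pads) lies 11 mm behind it; z points along the fingers, y is the direction in which the jaws open and shut (so a half turn about z gives the same grasp; the last joint's range is limited). The gripper opens to 85 mm and grips with 20 to 120 N. Pads are 22 mm wide; open, the fingers measure 114 mm over their backs; the gripper's body (76 mm by 85 mm) begins 54 mm behind the grasp point. The pads swing forward as they close: fully open they stand 13 mm farther back than shut.
Start: joints at [-0.093, 0.591, 0.048, 1.609, -0.033, 0.943, -0.034], TCP at [725.003, 0.003, 239.302] pointing down, gripper open.
Joint ranges: [-2.69, 2.69], [-0.47, 2.24], [-1.27, 1.36], [0.19, 2.51], [-1.53, 4.68], [0.08, 2.07], [-3.09, 3.09]. Speed limits (rad/s): [2.57, 2.57, 3.14, 3.14, 3.14, 3.14, 3.14].

## Interface

Orientations are given as a rotation vector (axis times angle).
In Python, from plant import env, cams, workorder, finder gives the robot as it stands. The module is installed in compiled form; this text tells all that it offers.
- The arm moves only by the tool step_arm, never from a script. Its arguments are lists of equal length, an entry for each row: "delta_pos": the shift along the tool's x, y, z in m, a list of three; "dr": the turn, a rotation vector about the tool's x, y, z in rad, a list of three; "gripper": the gripper's target within -1 to 1 (shut at 1, half-way at 0, fully open at -1). In form: {"delta_pos": [[x, y, z], ...], "dr": [[wx, wy, wz], ...], "gripper": [gripper, ...]}. A call has 1 to 12 rows; each row shifts and turns the commanded pose from where the row before left it, along the tool's axes as they then stand; what a row does not reach is not made up. A row lasts 1/10 s, in which the tool goes at most 50 mm and 8.59 degrees, less where a joint would pass 70% of its speed; a pose out of reach is approached as far as the arm can. A call is refused whole if a number of a shift passes 0.05 or a number of a turn 0.15, either way. A call with a gripper value outside its range is refused whole. The fingers move at their own pace and stop on an object; "force" is the grip in N (left out, the last holds). Time passes only in rows, so rows that do not move let the fingers close. It gives the time, the measured TCP pose, the force and the opening at its end, in the units of the state.
- env.get_state(): the state, without advancing time (a new reading comes with each control period).
- cams.get_image(name): name is "scene" or "side" or "wrist"; returns a dict with "img" (400x640x3 uint8, blue, green, red), "vertical_fov" (degrees; the focal length in pixels is half the picture's height over the tangent of half this angle, whatever the lens; pixels are square), "cx", "cy" (the principal point, pixels), "camera_from_world" (4x4, takes a point from world to camera coordinates); the wrist camera has in their place "mount" (4x4, takes a point from camera to tool coordinates, whose origin is the TCP and whose axes are the flange's). Camera axes: x right, y down, z forward; pixel columns grow to the right and rows downward; lengths in mm; the calibration is good to about 2 mm. A picture is of the moment at which its call begins: read the wrist's pose just before it. There is no depth.
- workorder.hand_in(): hands the job in, once; it reports no verdict.
Trained networks look in a picture, given as the dict that the camera call returned (one of the last four; its "shot" number tells which), for a name from the list of things; names that differ only in an ending like _2 or _b are one class to them, and where a whole thing is asked for, a point or a joint stands for the part that bears it (a point fixed in the world has none). Each returns a list of dicts, best first, with "confidence" (0 to 1); they miss things now and then, are a little off and sometimes report something else, mostly with a low value. They report only what shows in the picture. A call takes as long as a camera call. They do not tell look-alikes from the thing itself.
- finder.recognise(picture, label): "xy" ([column, row] as shares, 0 to 1, of the picture: columns of its width, rows of its height, amid what is visible of it).
- finder.silhouettes(picture, label): "region" (400x640 bool, what is visible of it) and "xy" ([column, row] as shares, 0 to 1, of the picture: columns of its width, rows of its height, amid what is visible of it).
- finder.place_of(picture, label): "xy" ([column, row] as shares, 0 to 1, of the picture: columns of its width, rows of its height: a listed point, or the origin of a listed thing).
The state is a dict: "time_s": time; "joint_positions": joint angles; "dq": joint speeds; "joint_torque": joint torques, N m; "position": TCP position; "eef_rot": TCP orientation; "force": force on the tool from outside, world axes, zero at the start; "wrist_torque": the same for the moment, N m; "gripper_width": opening from 0.0 (shut) to 1.0 (fully open).
Only numpy, scipy, OpenCV 4.12 (cv2) and the standard library are available. Lean on these libraries where they do the work, as an engineer would, in place of code of your own. Each camera call takes 0.05 s, during which the arm holds its last target.

## Task

Run the small tipping trough along its rail to the tray compartment that already holds a hex nut like the three lying in the trough, and stop it squarely in front of that compartment. Then tip the trough gently by its ball handle so that all three nuts slide into that one compartment, let the trough back down level, and leave the handle alone. Do not touch the nuts themselves.

Things in the scene. Friction and masses are not known exactly. Their poses are not given: they have to be found in the camera images.
- fixture: Fixed sorting fixture: dark base plate 270 x 480 x 6 mm with a green tray of five cells in a row and, nearer the robot, a steel rail along the row. Origin on the bench under the trough's hinge line, beside the middle cell; x from rail to tray (away from the robot), y along the rail, z up. Tray rim and dividers are 42 mm above the bench, 3 mm thick. Place and yaw vary.
- cell0 (a point): Centre of the inner floor of tray cell 0 (cells are numbered along the fixture's +y, 61 mm apart); axes as the fixture's. Each cell is open above, 115 mm long (x), about 58 mm wide (y) and 33 mm deep from its floor (9 mm above the bench) to the rim.
- cell1 (a point): Centre of the inner floor of tray cell 1 (cells are numbered along the fixture's +y, 61 mm apart); axes as the fixture's. Each cell is open above, 115 mm long (x), about 58 mm wide (y) and 33 mm deep from its floor (9 mm above the bench) to the rim.
- cell2 (a point): Centre of the inner floor of tray cell 2 (cells are numbered along the fixture's +y, 61 mm apart); axes as the fixture's. Each cell is open above, 115 mm long (x), about 58 mm wide (y) and 33 mm deep from its floor (9 mm above the bench) to the rim.
- cell3 (a point): Centre of the inner floor of tray cell 3 (cells are numbered along the fixture's +y, 61 mm apart); axes as the fixture's. Each cell is open above, 115 mm long (x), about 58 mm wide (y) and 33 mm deep from its floor (9 mm above the bench) to the rim.
- cell4 (a point): Centre of the inner floor of tray cell 4 (cells are numbered along the fixture's +y, 61 mm apart); axes as the fixture's. Each cell is open above, 115 mm long (x), about 58 mm wide (y) and 33 mm deep from its floor (9 mm above the bench) to the rim.
- carriage (a joint): Travel of the grey carriage along the rail from where it stood at the start, in m, growing towards the fixture's +y; range 0 to 0.332. It starts beside the tray, 43 to 83 mm to the -y side of the middle of cell 0; the trough is in line with a cell when point lip has the cell's y in the fixture's frame. Plain sliding friction of about 2 N holds it where it is left.
- trough (a joint): Tip angle of the trough in rad: 0 level (resting), growing as the rear end is raised and the open front lip points down into the tray; stops at 1.10. The hinge lies at the front lip, along the fixture's y. About 2 N at the handle raises it; its own weight brings it back when let go. The nuts start to slide somewhere between 0.4 and 0.9 rad.
- lip (a point): Middle of the open front lip, on the trough's floor; the hinge line is 3 mm below it (58 mm above the bench). Axes turn with the trough: x forward out of the lip, y along the rail, z up from its floor. The aluminium trough is 115 mm long, 40 mm wide inside, side and rear walls 28 mm high, and lies on the robot's side of the lip; the lip overhangs the cells by 17 mm.
- handle (a point): Centre of the black ball handle, 30 mm across, on an upright 8 mm rod behind the trough's rear wall: 120 mm behind and 88 mm above the hinge line when level (146 mm above the bench). Axes as the lip's. It slides along the rail with the carriage and swings on an arc about the hinge line when tipped. It may be pushed, hooked or pinched.
- nut1: One of the three loose steel hex nuts lying in a row in the trough: 24 mm across flats, 13 mm high, 14 mm hole, about 34 g. Origin at its middle, z along its hole.
- nut2: One of the three loose steel hex nuts lying in a row in the trough: 24 mm across flats, 13 mm high, 14 mm hole, about 34 g. Origin at its middle, z along its hole.
- nut3: One of the three loose steel hex nuts lying in a row in the trough: 24 mm across flats, 13 mm high, 14 mm hole, about 34 g. Origin at its middle, z along its hole.
- sample_hex_nut: A fourth hex nut of the same size that lies in one of the five cells and marks where the others belong. Origin at its middle.
- sample_washer: Flat round washer, 34 mm across, 4 mm thick, lying in another cell. Origin at the centre of its underside.
- sample_spacer: Round tube spacer, 22 mm across, 30 mm high, standing in another cell. Origin at the centre of its underside.
- sample_clamp_block: Square block with a hole, 30 x 30 x 12 mm, lying in another cell. Origin at the centre of its underside.
- sample_bolt: Hex-head bolt, head 26 mm across corners and 9 mm high, standing on its head in another cell, 35 mm high. Origin at the centre of its underside.
Mind the look-alikes: they are no part of the job. What is shaped like the nut2 but brown or green is not meant. What is shaped like the nut3 but blue is not meant.

How it is judged (in metres and radians):
On the way, in this order (a step that is already met when the one before it is completed fails the run):
1. the trough, still level and loaded, stands in front of the cell that holds the hex nut, its middle within 12 mm of the cell's middle along the rail (((x of sample_hex_nut in the frame of cell0 between -0.056 and 0.056 m and y of sample_hex_nut in the frame of cell0 between -0.026 and 0.026 m and z of sample_hex_nut in the frame of cell0 below 0.032 m and y of lip in the frame of cell0 between -0.012 and 0.012 m) or (x of sample_hex_nut in the frame of cell1 between -0.056 and 0.056 m and y of sample_hex_nut in the frame of cell1 between -0.026 and 0.026 m and z of sample_hex_nut in the frame of cell1 below 0.032 m and y of lip in the frame of cell1 between -0.012 and 0.012 m) or (x of sample_hex_nut in the frame of cell2 between -0.056 and 0.056 m and y of sample_hex_nut in the frame of cell2 between -0.026 and 0.026 m and z of sample_hex_nut in the frame of cell2 below 0.032 m and y of lip in the frame of cell2 between -0.012 and 0.012 m) or (x of sample_hex_nut in the frame of cell3 between -0.056 and 0.056 m and y of sample_hex_nut in the frame of cell3 between -0.026 and 0.026 m and z of sample_hex_nut in the frame of cell3 below 0.032 m and y of lip in the frame of cell3 between -0.012 and 0.012 m) or (x of sample_hex_nut in the frame of cell4 between -0.056 and 0.056 m and y of sample_hex_nut in the frame of cell4 between -0.026 and 0.026 m and z of sample_hex_nut in the frame of cell4 below 0.032 m and y of lip in the frame of cell4 between -0.012 and 0.012 m)) and value of joint trough below 0.1 rad and x of each of nut1, nut2, nut3 in the frame of lip below 0 m and z of each of nut1, nut2, nut3 in the frame of lip above 0 m), for 0.3 s.
2. the trough is tipped by more than 0.4 rad in front of that cell (((x of sample_hex_nut in the frame of cell0 between -0.056 and 0.056 m and y of sample_hex_nut in the frame of cell0 between -0.026 and 0.026 m and z of sample_hex_nut in the frame of cell0 below 0.032 m and y of lip in the frame of cell0 between -0.012 and 0.012 m) or (x of sample_hex_nut in the frame of cell1 between -0.056 and 0.056 m and y of sample_hex_nut in the frame of cell1 between -0.026 and 0.026 m and z of sample_hex_nut in the frame of cell1 below 0.032 m and y of lip in the frame of cell1 between -0.012 and 0.012 m) or (x of sample_hex_nut in the frame of cell2 between -0.056 and 0.056 m and y of sample_hex_nut in the frame of cell2 between -0.026 and 0.026 m and z of sample_hex_nut in the frame of cell2 below 0.032 m and y of lip in the frame of cell2 between -0.012 and 0.012 m) or (x of sample_hex_nut in the frame of cell3 between -0.056 and 0.056 m and y of sample_hex_nut in the frame of cell3 between -0.026 and 0.026 m and z of sample_hex_nut in the frame of cell3 below 0.032 m and y of lip in the frame of cell3 between -0.012 and 0.012 m) or (x of sample_hex_nut in the frame of cell4 between -0.056 and 0.056 m and y of sample_hex_nut in the frame of cell4 between -0.026 and 0.026 m and z of sample_hex_nut in the frame of cell4 below 0.032 m and y of lip in the frame of cell4 between -0.012 and 0.012 m)) and value of joint trough above 0.4 rad), for 0.1 s.
At the end, for the whole second after the job is handed in: The three nuts and the hex nut that was already there all lie at rest in that one cell (middles within 56 mm lengthwise and 26 mm sideways of the cell's centre and less than 32 mm above its floor, so below the rim), and the trough is back level within 0.08 rad (((x of nut1 in the frame of cell0 between -0.056 and 0.056 m and y of nut1 in the frame of cell0 between -0.026 and 0.026 m and z of each of nut1, nut2, nut3, sample_hex_nut in the frame of cell0 below 0.032 m and x of nut2 in the frame of cell0 between -0.056 and 0.056 m and y of nut2 in the frame of cell0 between -0.026 and 0.026 m and x of nut3 in the frame of cell0 between -0.056 and 0.056 m and y of nut3 in the frame of cell0 between -0.026 and 0.026 m and x of sample_hex_nut in the frame of cell0 between -0.056 and 0.056 m and y of sample_hex_nut in the frame of cell0 between -0.026 and 0.026 m) or (x of nut1 in the frame of cell1 between -0.056 and 0.056 m and y of nut1 in the frame of cell1 between -0.026 and 0.026 m and z of each of nut1, nut2, nut3, sample_hex_nut in the frame of cell1 below 0.032 m and x of nut2 in the frame of cell1 between -0.056 and 0.056 m and y of nut2 in the frame of cell1 between -0.026 and 0.026 m and x of nut3 in the frame of cell1 between -0.056 and 0.056 m and y of nut3 in the frame of cell1 between -0.026 and 0.026 m and x of sample_hex_nut in the frame of cell1 between -0.056 and 0.056 m and y of sample_hex_nut in the frame of cell1 between -0.026 and 0.026 m) or (x of nut1 in the frame of cell2 between -0.056 and 0.056 m and y of nut1 in the frame of cell2 between -0.026 and 0.026 m and z of each of nut1, nut2, nut3, sample_hex_nut in the frame of cell2 below 0.032 m and x of nut2 in the frame of cell2 between -0.056 and 0.056 m and y of nut2 in the frame of cell2 between -0.026 and 0.026 m and x of nut3 in the frame of cell2 between -0.056 and 0.056 m and y of nut3 in the frame of cell2 between -0.026 and 0.026 m and x of sample_hex_nut in the frame of cell2 between -0.056 and 0.056 m and y of sample_hex_nut in the frame of cell2 between -0.026 and 0.026 m) or (x of nut1 in the frame of cell3 between -0.056 and 0.056 m and y of nut1 in the frame of cell3 between -0.026 and 0.026 m and z of each of nut1, nut2, nut3, sample_hex_nut in the frame of cell3 below 0.032 m and x of nut2 in the frame of cell3 between -0.056 and 0.056 m and y of nut2 in the frame of cell3 between -0.026 and 0.026 m and x of nut3 in the frame of cell3 between -0.056 and 0.056 m and y of nut3 in the frame of cell3 between -0.026 and 0.026 m and x of sample_hex_nut in the frame of cell3 between -0.056 and 0.056 m and y of sample_hex_nut in the frame of cell3 between -0.026 and 0.026 m) or (x of nut1 in the frame of cell4 between -0.056 and 0.056 m and y of nut1 in the frame of cell4 between -0.026 and 0.026 m and z of each of nut1, nut2, nut3, sample_hex_nut in the frame of cell4 below 0.032 m and x of nut2 in the frame of cell4 between -0.056 and 0.056 m and y of nut2 in the frame of cell4 between -0.026 and 0.026 m and x of nut3 in the frame of cell4 between -0.056 and 0.056 m and y of nut3 in the frame of cell4 between -0.026 and 0.026 m and x of sample_hex_nut in the frame of cell4 between -0.056 and 0.056 m and y of sample_hex_nut in the frame of cell4 between -0.026 and 0.026 m)) and value of joint trough below 0.08 rad and linear speed of each of nut1, nut2, nut3 below 0.02 m/s); the robot touches nothing.
It fails at once if the trough is flung up, faster than 2 rad/s (velocity of joint trough above 2 rad/s).
It fails at once if the fingers touch one of the three nuts (more than 1 N) (contact force between the fingers and nut1 above 1 N or contact force between the fingers and nut2 above 1 N or contact force between the fingers and nut3 above 1 N).
It also fails if it takes over 61 s, if anything falls off the work surface, if the arm or the gripper's body presses on something with over 40 N, if the wrist force passes 120 N, or if a joint passes its speed limit or range.

## Working session

There is one attempt and no reset: what is moved stays moved. The work goes in short steps, Python scripts to look and compute and a tool call to move; the robot and the scene stay as the last step left them, time stands still between calls to the robot, and variables do not carry over. Pictures are saved under pics/ and viewed, and the job is handed in when it is done.

Besides the shell and the picture viewer there is one more tool, called after "Call:" as name(argument=value, ...) on one line, values as JSON. step_arm: Moves the arm, as the interface text tells. Its arguments: {"type":"object","properties":{"delta_pos":{"type":"array"},"dr":{"type":"array"},"gripper":{"type":"array"},"force":{"type":"number"}},"required":["delta_pos","dr","gripper"]}

```bash
mkdir -p pics; cat > h.py <<'E'
import numpy as np, cv2
from plant import env, cams, workorder, finder
def ray(d,px):
    f=200/np.tan(np.radians(d["vertical_fov"])/2)
    v=np.array([(px[0]-d["cx"])/f,(px[1]-d["cy"])/f,1.0])
    T=np.linalg.inv(np.array(d["camera_from_world"]))
    return T[:3,3],T[:3,:3]@v
def atz(d,px,z):
    o,v=ray(d,px); return o+v*(z-o[2])/v[2]
def proj(d,P):
    f=200/np.tan(np.radians(d["vertical_fov"])/2)
    p=np.array(d["camera_from_world"])@np.append(P,1); return np.array([d["cx"]+f*p[0]/p[2],d["cy"]+f*p[1]/p[2]])
def px(r): return np.array(r["xy"])*[640,400]
def tri(obs):
    A=np.zeros((3,3));b=np.zeros(3)
    for d,p in obs:
        o,v=ray(d,p);v=v/np.linalg.norm(v);M=np.eye(3)-np.outer(v,v);A+=M;b+=M@o
    return np.linalg.solve(A,b)
E
python3 - <<'E'
from h import *
s=env.get_state();print(s)
D={}
for n in("scene","side"):
    d=cams.get_image(n);D[n]=d;cv2.imwrite(f"pics/{n}0.png",d["img"])
    print(n,d["vertical_fov"],d["cx"],d["cy"],d["camera_from_world"])
    for l in["cell0","cell1","cell2","cell3","cell4","lip","handle","sample_hex_nut","nut1","fixture"]:
        print(n,l,[(np.round(px(r)).tolist(),round(r["confidence"],2)) for r in finder.place_of(d,l)[:4]])
E
```

```text
{'time_s': 0.0, 'joint_positions': array([-0.09349384,  0.59210396,  0.04829452,  1.60984817, -0.0333269 ,
        0.94269616, -0.0336954 ]), 'dq': array([-8.29584047e-05,  7.76082407e-04, -4.80009154e-04, -7.36037366e-04,
       -6.45161136e-04, -8.32326324e-04, -1.62927834e-04]), 'joint_torque': array([ 3.78132427e-04, -5.48684978e+01,  1.54672019e+00, -1.98121297e+01,
        9.43630905e-03,  8.90732801e-03, -1.16924070e-05]), 'position': array([7.24179340e+02, 1.24772224e-02, 2.38142033e+02]), 'eef_rot': array([-2.22029319, -2.22044168,  0.00260907]), 'force': array([ 0.70829246, -1.30565147,  0.54969545]), 'wrist_torque': array([-0.05453806,  0.04349556, -0.01136098]), 'gripper_width': 0.999876755405171}
scene 57.86524822668734 319.30232228455213 194.00709320128476 [[ 6.49056107e-01  7.60706787e-01  7.16622004e-03 -3.54249572e+02]
 [ 5.23555146e-01 -4.39837825e-01 -7.29679859e-01 -2.26219080e+02]
 [-5.51920447e-01  4.77355080e-01 -6.83751379e-01  1.02712703e+03]
 [ 0.00000000e+00  0.00000000e+00  0.00000000e+00  1.00000000e+00]]
scene cell0 [([398.0, 214.0], 0.95), ([381.0, 234.
[... 1302 characters left out ...]
, ([251.0, 292.0], 0.9), ([265.0, 220.0], 0.81), ([258.0, 263.0], 0.81)]
side cell2 [([260.0, 239.0], 0.95), ([251.0, 292.0], 0.9), ([265.0, 220.0], 0.81), ([258.0, 263.0], 0.81)]
side cell3 [([260.0, 239.0], 0.95), ([251.0, 292.0], 0.9), ([265.0, 220.0], 0.81), ([258.0, 263.0], 0.81)]
side cell4 [([260.0, 239.0], 0.95), ([251.0, 292.0], 0.9), ([265.0, 220.0], 0.81), ([258.0, 263.0], 0.81)]
side lip [([283.0, 187.0], 0.85), ([251.0, 219.0], 0.54), ([321.0, 184.0], 0.19)]
side handle [([336.0, 151.0], 0.64)]
side sample_hex_nut [([229.0, 319.0], 0.56)]
side nut1 [([321.0, 180.0], 0.6), ([295.0, 180.0], 0.54), ([307.0, 166.0], 0.52), ([374.0, 197.0], 0.52)]
side fixture [([278.0, 267.0], 0.7)]
```

```bash
ls pics; ls
```

```text
scene0.png
side0.png
h.py
pics
```

View pics/scene0.png

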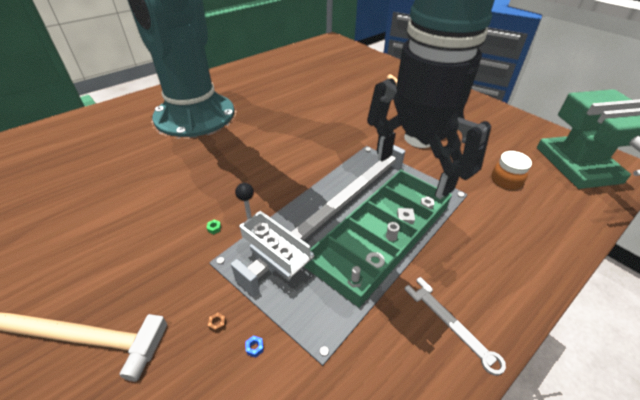

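View pics/side0.png

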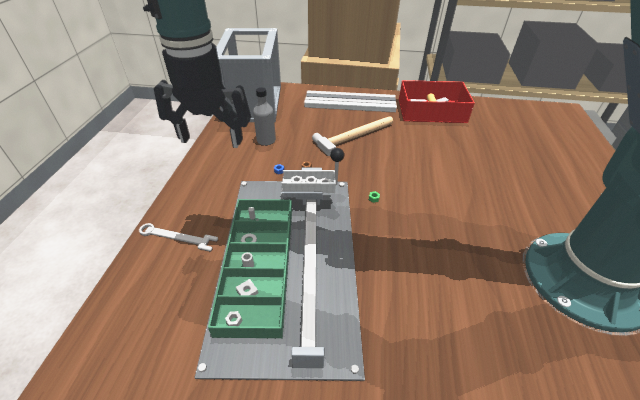

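```bash
python3 - <<'E'
import cv2
a=cv2.imread("pics/scene0.png")[150:300,200:480]
b=cv2.imread("pics/side0.png")[130:360,180:400]
cv2.imwrite("pics/sc0z.png",cv2.resize(a,None,fx=2.85,fy=2.85,interpolation=2))
cv2.imwrite("pics/si0z.png",cv2.resize(b,None,fx=2.6,fy=2.6,interpolation=2))
E
```

```text
(no output)
```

View pics/sc0z.png

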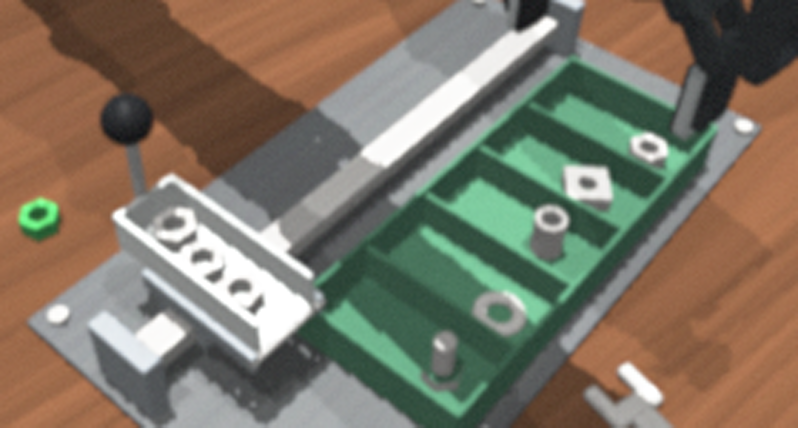

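View pics/si0z.png

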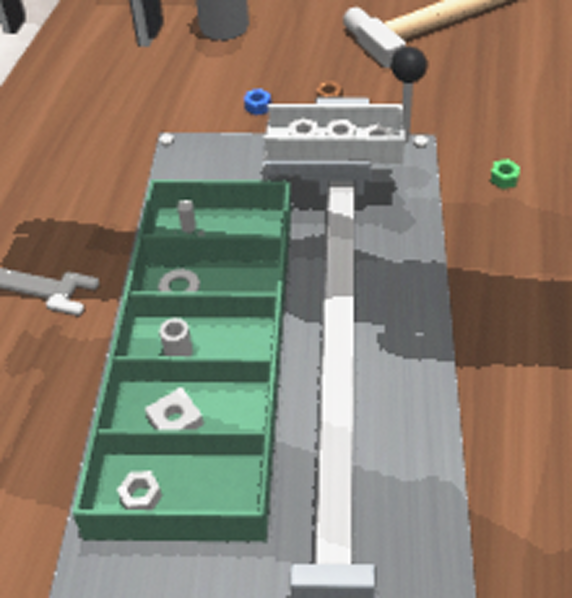

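```bash
python3 - <<'E'
from h import *
a=cams.get_image("scene");b=cams.get_image("side")
S=[(361.4,294.6),(310.5,254.6),(450.9,194.9),(401.8,171)]
I=[(238.5,200.4),(291.5,200.4),(210.8,329.2),(282.3,328.5)]
for p,q in zip(S,I): print(atz(a,p,42).round(1),atz(b,q,42).round(1))
def best(d,l,n=5): return sorted([px(r) for r in finder.place_of(d,l)[:n]],key=lambda p:p[1])
print("cells",[atz(a,p,9).round(1).tolist() for p in best(a,"cell0")],[atz(b,p,9).round(1).tolist() for p in best(b,"cell0")])
for l in("handle","lip"):
    p=px(finder.place_of(a,l)[0]);q=px(finder.place_of(b,l)[0]);print(l,p,q,tri([(a,p),(b,q)]).round(1), atz(a,p,146 if l=="handle" else 61).round(1),atz(b,q,146 if l=="handle" else 61).round(1))
p=px(finder.place_of(a,"sample_hex_nut")[0]);q=px(finder.place_of(b,"sample_hex_nut")[0]);print(atz(a,p,15.5),atz(b,q,15.5))
E
```

```text
[729.3 -71.1  42. ] [727.2 -68.6  42. ]
[618.8 -82.5  42. ] [609.1 -87.1  42. ]
[686.  228.5  42. ] [679.7 234.2  42. ]
[572.9 211.2  42. ] [564.  214.9  42. ]
cells [[630.9, 198.6, 9.0], [630.9, 140.4, 9.0], [642.9, 78.3, 9.0], [659.0, 6.2, 9.0], [663.2, -51.9, 9.0]] [[662.3, -45.0, 9.0], [650.0, 67.9, 9.0], [639.6, 132.7, 9.0], [633.6, 190.5, 9.0]]
handle [243.52 194.68] [337.024 156.   ] [ 515.9 -136.   140.7] [ 521.3 -138.4  146. ] [ 515.3 -129.1  146. ]
lip [297.92 262.48] [282.176 183.08 ] [ 634.  -118.    65.2] [ 629.3 -117.    61. ] [ 636.9 -120.9   61. ]
[666.54632487 195.23275996  15.5       ] [663.55734023 200.51295974  15.5       ]
```

```bash
cat > fit.py <<'E'
from h import *
from scipy.optimize import least_squares
def fit(a,b):
    S=[(361.4,294.6),(310.5,254.6),(450.9,194.9),(401.8,171)]
    I=[(238.5,200.4),(291.5,200.4),(210.8,329.2),(282.3,328.5)]
    def W(p,x,y,z):
        c,s=np.cos(p[2]),np.sin(p[2]); return np.array([p[0]+c*x-s*y,p[1]+s*x+c*y,z])
    hs,hi=(244.6,192.1),(337.3,154.6)
    obs=[]
    cells={}
    for d,k in((a,0),(b,1)):
        cells[k]=[px(r) for r in finder.place_of(d,"cell0") if r["confidence"]>.5]
    def cellpts(p): return [W(p,p[3],61*(i-2),9) for i in range(5)]
    L=[px(finder.place_of(d,"lip")[0]) for d in(a,b)]
    def res(p):
        r=[]
        C=[(p[3]+60.5,-153.5),(p[3]-60.5,-153.5),(p[3]+60.5,153.5),(p[3]-60.5,153.5)]
        for (x,y),s,i in zip(C,S,I):
            P=W(p,x,y,42); r+=[proj(a,P)-s,proj(b,P)-i]
        r+=[proj(a,W(p,-120,p[4],146))-hs,proj(b,W(p,-120,p[4],146))-hi]
        r+=[proj(a,W(p,0,p[4],61))-L[0],proj(b,W(p,0,p[4],61))-L[1]]
        for d,k in((a,0),(b,1)):
            Q=np.array([proj(d,P) for P in cellpts(p)])
            for c in cells[k]:
                e=Q-c; r.append(e[np.argmin((e**2).sum(1))])
        return np.concatenate(r)
    o=least_squares(res,[633,75,.145,40,-185],loss="soft_l1")
    return o.x,res(o.x).reshape(-1,2),W
E
python3 - <<'E'
from fit import *
a=cams.get_image("scene");b=cams.get_image("side")
p,r,W=fit(a,b);print(p.round(3));print(r.round(1).tolist())
print("handle",W(p,-120,p[4],146),"cell4 c",W(p,p[3],122,9),"travel",122-p[4])
print(env.get_state()["position"])
E
```

```text
[ 6.05347e+02  6.56560e+01  1.53000e-01  4.28090e+01 -1.84299e+02]
[[1.1, 0.4], [-1.3, -0.7], [-5.6, -0.8], [-0.8, -0.6], [0.5, -1.5], [-2.3, -1.0], [-2.0, -2.6], [-0.2, -0.2], [-1.3, -0.5], [0.2, -0.2], [1.9, 1.5], [0.4, 1.4], [-0.9, -0.5], [1.2, -0.5], [-12.6, -9.9], [1.0, 1.9], [-0.3, -0.8], [-3.0, 0.1], [-2.6, 2.5], [-2.7, -1.4], [-2.8, 1.6], [1.6, -2.3], [3.3, 2.0]]
handle [ 514.90158675 -134.80756482  146.        ] cell4 c [629.02109871 192.76305287   9.        ] travel 306.2990098156771
[7.25017623e+02 1.90515319e-02 2.39331526e+02]
```

Call:
step_arm(delta_pos=[[0,0,0],[0,0,0],[0,0,0],[0,0,0],[0,0,0],[0,0,0],[0,0,0],[0,0,0],[0,0,0],[0,0,0],[0,0,0]], dr=[[0,0,0.142],[0,0,0.142],[0,0,0.142],[0,0,0.142],[0,0,0.142],[0,0,0.142],[0,0,0.142],[0,0,0.142],[0,0,0.142],[0,0,0.14],[0,0,0]], gripper=[-1,-1,-1,-1,-1,-1,-1,-1,-1,-1,-1], force=20)

```text
time_s: 3.0
position: [725.0, 0.5, 239.1]
eef_rot: [3.132, 0.241, -0.0]
force: [0.0, -0.7, -0.2]
gripper_width: 1.0
```

Call:
step_arm(delta_pos=[[-0.02,0.009,0],[-0.02,0.009,0],[-0.02,0.009,0],[-0.02,0.009,0],[-0.02,0.009,0],[-0.02,0.009,0],[-0.02,0.009,0],[-0.02,0.009,0],[-0.02,0.009,0],[-0.02,0.01,0],[-0.028,0.01,0],[0,0,0]], dr=[[0,0,0],[0,0,0],[0,0,0],[0,0,0],[0,0,0],[0,0,0],[0,0,0],[0,0,0],[0,0,0],[0,0,0],[0,0,0],[0,0,0]], gripper=[-1,-1,-1,-1,-1,-1,-1,-1,-1,-1,-1,-1])

```text
time_s: 4.2
position: [510.7, -137.1, 239.4]
eef_rot: [-3.132, -0.237, 0.005]
force: [-0.3, -0.4, -0.2]
gripper_width: 1.003
```

```bash
python3 - <<'E'
from h import *
s=env.get_state();print(s["time_s"],s["position"],s["eef_rot"],s["joint_positions"].round(2))
for n in("scene","side","wrist"):
    d=cams.get_image(n);cv2.imwrite(f"pics/{n}1.png",d["img"])
    if n=="wrist": print(d["mount"],[(px(r),r["confidence"]) for r in finder.place_of(d,"handle")[:2]])
E
```

```text
4.2 [ 510.71494105 -137.13291744  239.3837797 ] [-3.13244976 -0.23657546  0.00491818] [-0.18  0.38  0.47  2.06 -0.24  0.76 -0.98]
[[-7.45194488e-04 -9.57403031e-01 -2.88754015e-01  7.42129189e+01]
 [ 9.99999720e-01 -7.33700882e-04 -1.48038913e-04  1.16290566e+00]
 [-7.01261713e-05 -2.88754044e-01  9.57403310e-01 -1.33451025e+02]
 [ 0.00000000e+00  0.00000000e+00  0.00000000e+00  1.00000000e+00]] [(array([315.072, 202.8  ]), 0.64)]
```

View pics/wrist1.png

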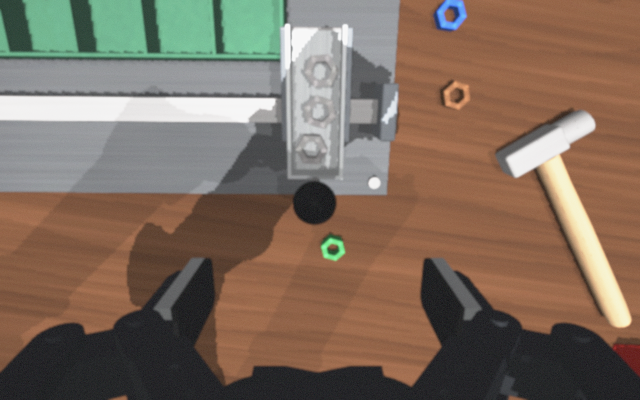

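View pics/side1.png

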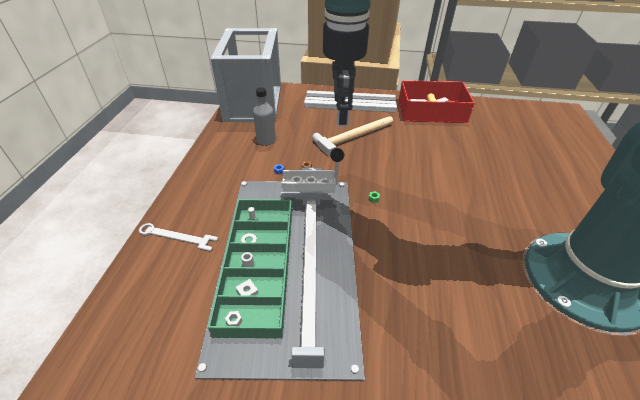

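```bash
cat >> h.py <<'E'
from scipy.spatial.transform import Rotation as R
def wray(d,p,s):
    f=200/np.tan(np.radians(d["vertical_fov"])/2)
    M=np.array(d["mount"]);v=M[:3,:3]@np.array([(p[0]-d["cx"])/f,(p[1]-d["cy"])/f,1.]);Q=R.from_rotvec(s["eef_rot"]).as_matrix()
    return s["position"]+Q@M[:3,3],Q@v
def watz(d,p,s,z):
    o,v=wray(d,p,s);return o+v*(z-o[2])/v[2]
E
python3 - <<'E'
from h import *
s=env.get_state();d=cams.get_image("wrist")
P=watz(d,(314.5,202.5),s,146);print(P)
Q=R.from_rotvec(s["eef_rot"]).as_matrix();print("tool",Q.T@(P-s["position"]),Q.round(3))
for c,r in((60,55),(280,57)):print(watz(d,(c,r),s,42))
for c,r in((0,194),(386,194)):print(watz(d,(c,r),s,6))
E
```

```text
[ 518.13367501 -132.94899851  146.        ]
tool [ 1.93771449 -0.72836746 93.6165138 ] [[ 0.988  0.155  0.001]
 [ 0.155 -0.988  0.   ]
 [ 0.001  0.    -1.   ]]
[584.87090843 103.1032842   42.        ]
[612.86175073 -87.08236107  42.        ]
[431.26842807 199.38360248   6.        ]
[ 495.62731077 -213.74276768    6.        ]
```

Call:
step_arm(delta_pos=[[0.002,-0.001,0.015],[0,0,0.015],[0,0,0.015],[0,0,0.015],[0,0,0.015],[0,0,0.016],[0,0,0.016],[0,0,0],[0,0,0]], dr=[[0,0,0],[0,0,0],[0,0,0],[0,0,0],[0,0,0],[0,0,0],[0,0,0],[0,0,0],[0,0,0]], gripper=[-1,-1,-1,-1,-1,-1,-1,-1,-1])

```text
time_s: 5.35
position: [517.5, -132.9, 132.2]
eef_rot: [-3.132, -0.242, 0.0]
force: [-0.5, 0.1, 0.7]
gripper_width: 0.999
```

Call:
step_arm(delta_pos=[[0,0,0],[0,0,0],[0,0,0],[0,0,0],[0,0,0],[0,0,0],[0,0,0],[0,0,0],[0,0,0],[0,0,0]], dr=[[0,0,0],[0,0,0],[0,0,0],[0,0,0],[0,0,0],[0,0,0],[0,0,0],[0,0,0],[0,0,0],[0,0,0]], gripper=[-0.5,0,0.1,0.2,0.3,0.4,0.5,0.6,0.6,0.6], force=20)

```text
time_s: 6.35
position: [516.9, -132.6, 132.7]
eef_rot: [-3.131, -0.24, -0.0]
force: [-0.4, 2.6, 5.6]
gripper_width: 0.335
```

```bash
python3 - <<'E'
from h import *
s=env.get_state();print(s["time_s"],s["position"],s["eef_rot"],s["force"],s["gripper_width"])
for n in("scene","wrist"):
    d=cams.get_image(n);cv2.imwrite(f"pics/{n}2.png",d["img"])
E
```

```text
6.35 [ 516.91943546 -132.55244801  132.65461945] [-3.13124518e+00 -2.40465333e-01 -4.73526001e-06] [-0.35990489  2.58212248  5.61182122] 0.33537043982307246
```

View pics/wrist2.png

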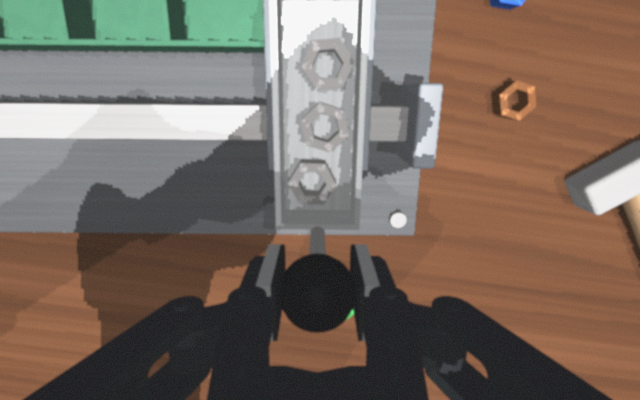

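View pics/scene2.png

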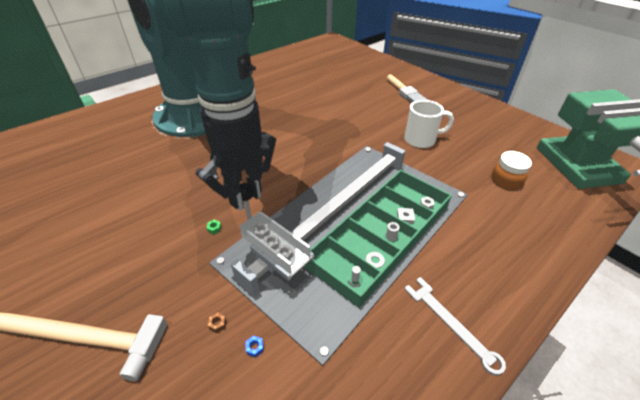

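Call:
step_arm(delta_pos=[[0,-0.004,0],[0,-0.008,0],[0,-0.01,0],[0,-0.01,0],[0,-0.01,0],[0,-0.01,0],[0,-0.01,0],[0,-0.01,0],[0,-0.01,0],[0,-0.01,0],[0,-0.01,0],[0,-0.01,0]], dr=[[0,0,0],[0,0,0],[0,0,0],[0,0,0],[0,0,0],[0,0,0],[0,0,0],[0,0,0],[0,0,0],[0,0,0],[0,0,0],[0,0,0]], gripper=[0.6,0.6,0.6,0.6,0.6,0.6,0.6,0.6,0.6,0.6,0.6,0.6])

```text
time_s: 7.65
position: [500.7, -21.6, 132.6]
eef_rot: [3.132, 0.24, 0.003]
force: [2.6, -2.3, 4.4]
gripper_width: 0.334
```

Call:
step_arm(delta_pos=[[0,-0.01,0],[0,-0.01,0],[0,-0.01,0],[0,-0.01,0],[0,-0.01,0],[0,-0.01,0],[0,-0.01,0],[0,-0.01,0],[0,-0.01,0],[0,-0.01,0],[0,-0.01,0],[0,-0.01,0]], dr=[[0,0,0],[0,0,0],[0,0,0],[0,0,0],[0,0,0],[0,0,0],[0,0,0],[0,0,0],[0,0,0],[0,0,0],[0,0,0],[0,0,0]], gripper=[0.6,0.6,0.6,0.6,0.6,0.6,0.6,0.6,0.6,0.6,0.6,0.6])

```text
time_s: 8.85
position: [483.4, 96.9, 132.6]
eef_rot: [3.132, 0.24, 0.007]
force: [7.0, -1.3, 3.1]
gripper_width: 0.329
```

Call:
step_arm(delta_pos=[[0,-0.01,0],[0,-0.01,0],[0,-0.01,0],[0,-0.01,0],[0,-0.01,0],[0,-0.01,0],[0,-0.008,0],[0,-0.004,0],[0,0,0],[0,0,0]], dr=[[0,0,0],[0,0,0],[0,0,0],[0,0,0],[0,0,0],[0,0,0],[0,0,0],[0,0,0],[0,0,0],[0,0,0]], gripper=[0.6,0.6,0.6,0.6,0.6,0.6,0.6,0.6,0.6,0.6])

```text
time_s: 9.85
position: [472.9, 169.4, 132.6]
eef_rot: [-3.131, -0.241, -0.008]
force: [6.8, 1.4, 2.8]
gripper_width: 0.334
```

```bash
python3 - <<'E'
from h import *
s=env.get_state();print(s["time_s"],s["position"],s["eef_rot"],s["force"],s["gripper_width"])
for n in("scene","side","wrist"):
    d=cams.get_image(n);cv2.imwrite(f"pics/{n}3.png",d["img"])
    for l in("lip","cell0"):print(n,l,[(px(r).round(1),round(r["confidence"],2)) for r in finder.place_of(d,l)[:5]])
    if n!="wrist":
        cv2.imwrite(f"pics/{n}3z.png",cv2.resize(d["img"][140:280,330:490] if n=="scene" else d["img"][230:380,180:360],None,fx=3.9,fy=3.9,interpolation=2))
E
```

```text
9.85 [472.85712257 169.39757561 132.64877704] [-3.13089719 -0.24091926 -0.0081895 ] [6.78734291 1.360942   2.832021  ] 0.3343589665833314
scene lip [(array([416.5, 197.8]), 0.67)]
scene cell0 [(array([382.7, 232.5]), 0.98), (array([414.1, 200.6]), 0.97), (array([396.4, 214.6]), 0.91), (array([343.7, 271.1]), 0.86), (array([360.8, 251.8]), 0.82)]
side lip [(array([268.4, 307.9]), 0.8)]
side cell0 [(array([257.1, 264. ]), 0.93), (array([257.3, 239. ]), 0.78), (array([248.3, 320.5]), 0.74), (array([264.9, 217.3]), 0.56)]
wrist lip [(array([319.4,   0.8]), 0.67)]
wrist cell0 []
```

View pics/wrist3.png

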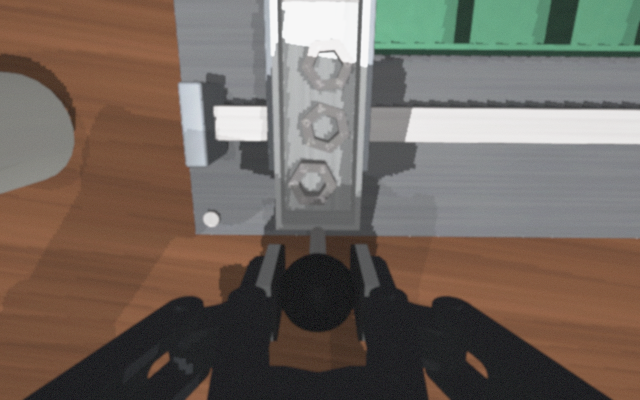

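View pics/scene3z.png

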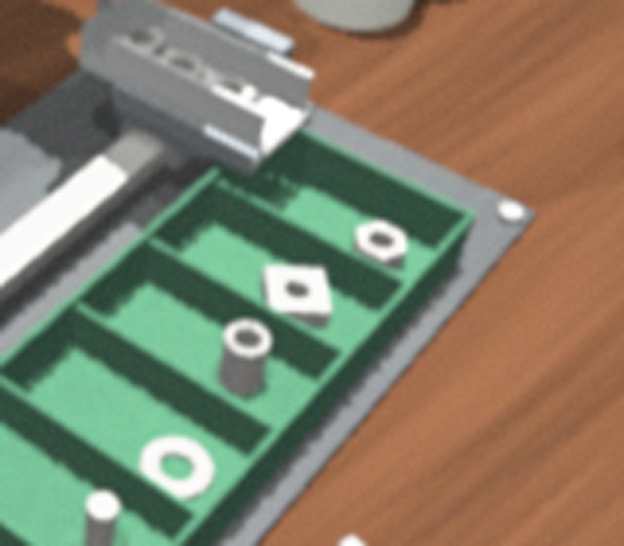

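View pics/side3z.png

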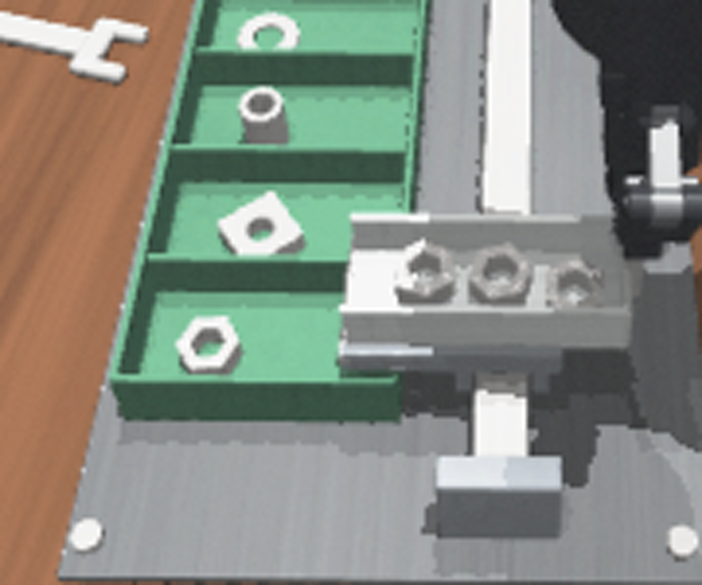

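```bash
python3 - <<'E'
from fit import *
a=cams.get_image("scene");b=cams.get_image("side")
p=np.array([605.347,65.656,.153,42.809])
def inv(P):
    c,s=np.cos(p[2]),np.sin(p[2]);d=P[:2]-p[:2];return np.round([c*d[0]+s*d[1],-s*d[0]+c*d[1]],1)
Z=lambda x,y:(180+x/3.9,230+y/3.9)
Y=lambda x,y:(330+x/3.9,140+y/3.9)
print("side wall tops",inv(atz(b,Z(352,216),89)),inv(atz(b,Z(343,309),89)))
print("scene wall tops",inv(atz(a,Y(311,74),89)),inv(atz(a,Y(264,111),89)))
print("side div3/4 rim ends, end wall",[inv(atz(b,Z(*q),42)) for q in((150,257),(345,262),(113,378),(398,381))])
print("scene div3/4, end wall",[inv(atz(a,Y(*q),42)) for q in((218,183),(400,287),(470,217),(312,135))])
print("net lip",inv(atz(a,px(finder.place_of(a,"lip")[0]),61)),inv(atz(b,px(finder.place_of(b,"lip")[0]),61)))
print(inv(np.array([472.86,169.4])),inv(np.array([516.9,-132.6])))
E
```

```text
side wall tops [  2.5 102.1] [  2.3 145.7]
scene wall tops [  6.3 138.3] [ 4.2 95.7]
side div3/4 rim ends, end wall [array([98.4, 93.2]), array([10. , 95.6]), array([103. , 151.3]), array([-17.6, 152.4])]
scene div3/4, end wall [array([-7.4, 82.5]), array([101.6,  77. ]), array([104.9, 146.1]), array([  9.8, 149.8])]
net lip [ -1.3 125.2] [  3.6 126.8]
[-115.1  122.7] [-117.6 -182.5]
```

```bash
python3 -c "
import numpy as np
t=np.arange(0,1.09,.04);f=lambda t:148.8*np.array([np.cos(2.5087-t),np.sin(2.5087-t)])
P=np.array([f(x) for x in t]);d=np.diff(P,axis=0)
print([(round(b,2),[round(x/1000,4),0,round(-z/1000,4)]) for b,(x,z) in zip(t[1:],d)])"
```

```text
[(np.float64(0.04), [np.float64(0.0036), 0, np.float64(-0.0047)]), (np.float64(0.08), [np.float64(0.0038), 0, np.float64(-0.0046)]), (np.float64(0.12), [np.float64(0.004), 0, np.float64(-0.0044)]), (np.float64(0.16), [np.float64(0.0042), 0, np.float64(-0.0043)]), (np.float64(0.2), [np.float64(0.0043), 0, np.float64(-0.0041)]), (np.float64(0.24), [np.float64(0.0045), 0, np.float64(-0.0039)]), (np.float64(0.28), [np.float64(0.0046), 0, np.float64(-0.0037)]), (np.float64(0.32), [np.float64(0.0048), 0, np.float64(-0.0035)]), (np.float64(0.36), [np.float64(0.0049), 0, np.float64(-0.0034)]), (np.float64(0.4), [np.float64(0.005), 0, np.float64(-0.0032)]), (np.float64(0.44), [np.float64(0.0052), 0, np.float64(-0.0029)]), (np.float64(0.48), [np.float64(0.0053), 0, np.float64(-0.0027)]), (np.float64(0.52), [np.float64(0.0054), 0, np.float64(-0.0025)]), (np.float64(0.56), [np.float64(0.0055), 0, np.float64(-0.0023)]), (np.float64(0.6), [np.float64(0.0056), 0, np.float64(-0.0021)]), (np.float64(0.64), [np.float64(0.0057), 0, np.float64(-0.0019)]), (np.float64(0.68), [np.float64(0.0057), 0, np.float64(-0.0016)]), (np.float64(0.72), [np.float64(0.0058), 0, np.float64(-0.0014)]), (np.float64(0.76), [np.float64(0.0058), 0, np.float64(-0.0012)]), (np.float64(0.8), [np.float64(0.0059), 0, np.float64(-0.0009)]), (np.float64(0.84), [np.float64(0.0059), 0, np.float64(-0.0007)]), (np.float64(0.88), [np.float64(0.0059), 0, np.float64(-0.0005)]), (np.float64(0.92), [np.float64(0.0059), 0, np.float64(-0.0002)]), (np.float64(0.96), [np.float64(0.006), 0, np.float64(0.0)]), (np.float64(1.0), [np.float64(0.0059), 0, np.float64(0.0003)]), (np.float64(1.04), [np.float64(0.0059), 0, np.float64(0.0005)]), (np.float64(1.08), [np.float64(0.0059), 0, np.float64(0.0007)])]
```

Call:
step_arm(delta_pos=[[0.0036,0,-0.0047],[0.0038,0,-0.0046],[0.004,0,-0.0044],[0.0042,0,-0.0043],[0.0043,0,-0.0041],[0.0045,0,-0.0039],[0.0046,0,-0.0037],[0,0,0]], dr=[[0,0,0],[0,0,0],[0,0,0],[0,0,0],[0,0,0],[0,0,0],[0,0,0],[0,0,0]], gripper=[0.6,0.6,0.6,0.6,0.6,0.6,0.6,0.6])

```text
time_s: 11.3
position: [497.5, 172.1, 161.6]
eef_rot: [-3.132, -0.241, 0.006]
force: [-0.8, 1.5, -4.9]
gripper_width: 0.326
```

```bash
python3 - <<'E'
from h import *
for n in("scene","wrist"):
    d=cams.get_image(n);cv2.imwrite(f"pics/{n}4.png",d["img"])
    if n=="scene":cv2.imwrite(f"pics/{n}4z.png",cv2.resize(d["img"][120:260,300:480],None,fx=3.9,fy=3.9,interpolation=2))
E
```

```text
(no output)
```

View pics/scene4z.png

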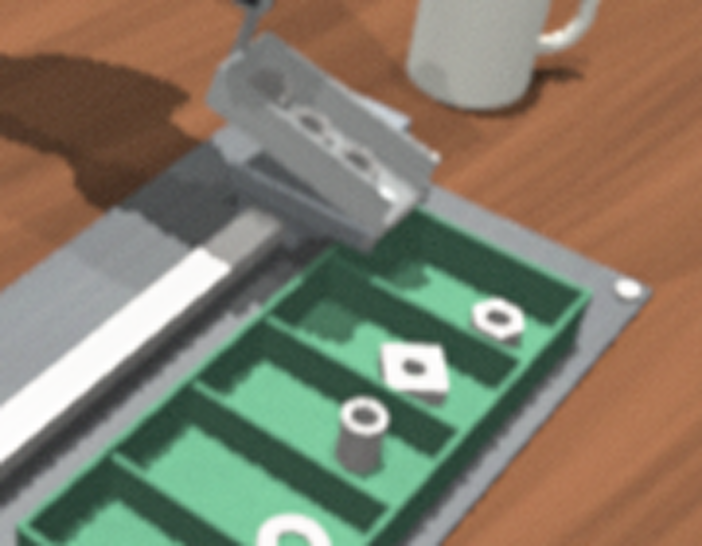

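View pics/wrist4.png

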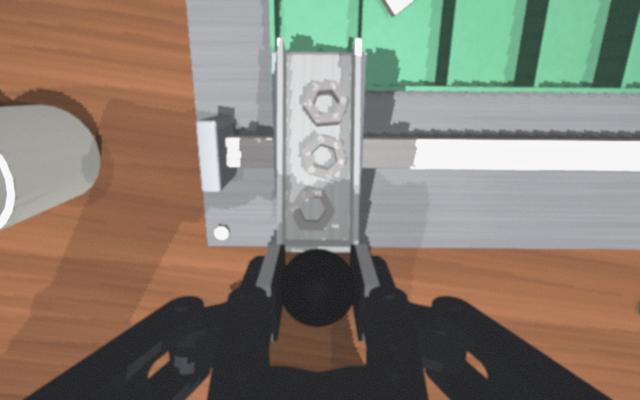

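Call:
step_arm(delta_pos=[[0.0048,0,-0.0035],[0.0049,0,-0.0034],[0.005,0,-0.0032],[0.0026,0,-0.0015],[0.0026,0,-0.0014],[0.0026,0,-0.0014],[0.0027,0,-0.0013],[0.0027,0,-0.0013],[0.0027,0,-0.0012],[0.0027,0,-0.0012],[0.0028,0,-0.0011],[0,0,0]], dr=[[0,0,0],[0,0,0],[0,0,0],[0,0,0],[0,0,0],[0,0,0],[0,0,0],[0,0,0],[0,0,0],[0,0,0],[0,0,0],[0,0,0]], gripper=[0.6,0.6,0.6,0.6,0.6,0.6,0.6,0.6,0.6,0.6,0.6,0.6])

```text
time_s: 12.6
position: [536.0, 177.1, 183.0]
eef_rot: [-3.132, -0.239, -0.002]
force: [-4.5, -0.0, 5.4]
gripper_width: 0.335
```

```bash
python3 - <<'E'
from h import *
d=cams.get_image("wrist");cv2.imwrite("pics/wrist5.png",d["img"])
E
```

```text
(no output)
```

View pics/wrist5.png

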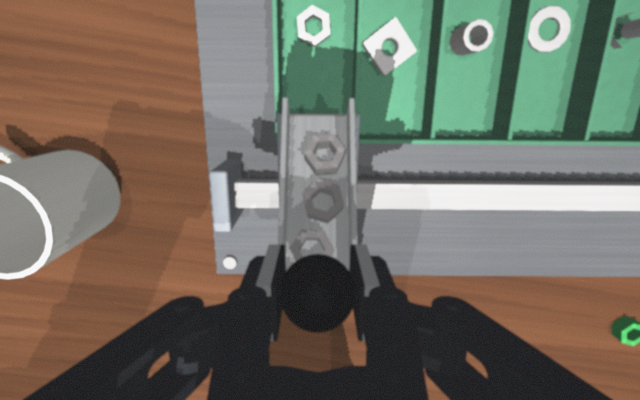

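Call:
step_arm(delta_pos=[[0.0028,0,-0.0011],[0.0028,0,-0.001],[0.0028,0,-0.001],[0.0028,0,-0.0009],[0.0029,0,-0.0008],[0.0029,0,-0.0008],[0.0029,0,-0.0007],[0.0029,0,-0.0007],[0,0,0],[0,0,0]], dr=[[0,0,0],[0,0,0],[0,0,0],[0,0,0],[0,0,0],[0,0,0],[0,0,0],[0,0,0],[0,0,0],[0,0,0]], gripper=[0.6,0.6,0.6,0.6,0.6,0.6,0.6,0.6,0.6,0.6])

```text
time_s: 13.65
position: [557.9, 180.3, 189.5]
eef_rot: [3.132, 0.24, 0.001]
force: [-2.6, -1.6, 1.9]
gripper_width: 0.335
```

```bash
python3 - <<'E'
from h import *
d=cams.get_image("wrist");cv2.imwrite("pics/wrist6.png",d["img"])
E
```

```text
(no output)
```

View pics/wrist6.png

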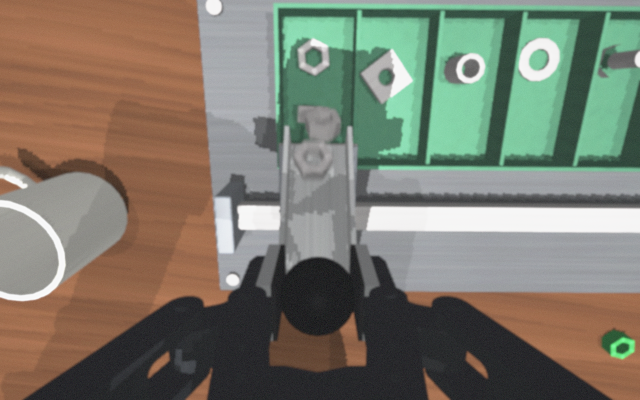

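The nuts slid at about 0.7 rad; two are at or over the lip, with one still leaving. I'll hold and tip slightly further.

Call:
step_arm(delta_pos=[[0,0,0],[0,0,0],[0,0,0],[0.0029,0,-0.0006],[0.0029,0,-0.0006],[0.0029,0,-0.0005],[0.003,0,-0.0004],[0.003,0,-0.0003],[0.003,0,-0.0003],[0,0,0],[0,0,0],[0,0,0]], dr=[[0,0,0],[0,0,0],[0,0,0],[0,0,0],[0,0,0],[0,0,0],[0,0,0],[0,0,0],[0,0,0],[0,0,0],[0,0,0],[0,0,0]], gripper=[0.6,0.6,0.6,0.6,0.6,0.6,0.6,0.6,0.6,0.6,0.6,0.6])

```text
time_s: 14.9
position: [575.1, 183.3, 192.4]
eef_rot: [-3.132, -0.24, -0.001]
force: [-1.7, -2.5, 4.6]
gripper_width: 0.333
```

```bash
python3 - <<'E'
from h import *
d=cams.get_image("wrist");cv2.imwrite("pics/wrist7.png",d["img"])
d=cams.get_image("side");cv2.imwrite("pics/side7.png",cv2.resize(d["img"][230:380,180:360],None,fx=3.9,fy=3.9,interpolation=2))
E
```

```text
(no output)
```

View pics/wrist7.png

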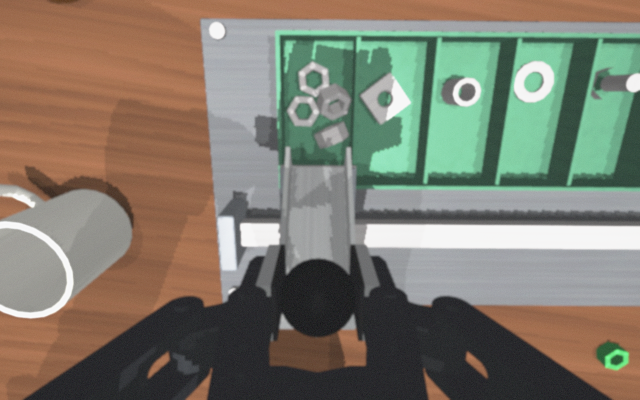

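View pics/side7.png

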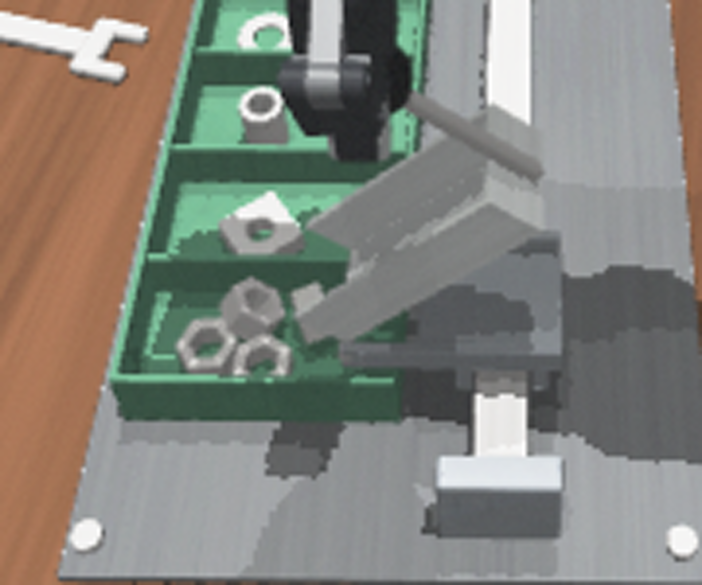

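Call:
step_arm(delta_pos=[[-0.0059,0,0.0007],[-0.0059,0,0.0009],[-0.0058,0,0.0012],[-0.0058,0,0.0014],[-0.0057,0,0.0016],[-0.0057,0,0.0019],[-0.0056,0,0.0021],[-0.0055,0,0.0023],[-0.0054,0,0.0025],[-0.0053,0,0.0027],[-0.0052,0,0.0029],[-0.005,0,0.0032]], dr=[[0,0,0],[0,0,0],[0,0,0],[0,0,0],[0,0,0],[0,0,0],[0,0,0],[0,0,0],[0,0,0],[0,0,0],[0,0,0],[0,0,0]], gripper=[0.6,0.6,0.6,0.6,0.6,0.6,0.6,0.6,0.6,0.6,0.6,0.6])

```text
time_s: 16.2
position: [508.7, 173.6, 168.8]
eef_rot: [-3.132, -0.24, -0.0]
force: [2.1, 0.9, -3.7]
gripper_width: 0.33
```

Call:
step_arm(delta_pos=[[-0.0049,0,0.0034],[-0.0048,0,0.0035],[-0.0046,0,0.0037],[-0.0045,0,0.0039],[-0.0043,0,0.0041],[-0.0042,0,0.0043],[-0.004,0,0.0044],[-0.0038,0,0.0046],[-0.0036,0,0.0047],[0,0,0],[0,0,0]], dr=[[0,0,0],[0,0,0],[0,0,0],[0,0,0],[0,0,0],[0,0,0],[0,0,0],[0,0,0],[0,0,0],[0,0,0],[0,0,0]], gripper=[0.6,0.6,0.6,0.6,0.6,0.6,0.6,0.6,0.6,0.6,0.6])

```text
time_s: 17.3
position: [472.8, 167.6, 133.5]
eef_rot: [-3.131, -0.238, -0.007]
force: [1.1, 1.8, 8.2]
gripper_width: 0.33
```

```bash
python3 - <<'E'
from h import *
d=cams.get_image("wrist");cv2.imwrite("pics/wrist8.png",d["img"])
d=cams.get_image("side");cv2.imwrite("pics/side8.png",cv2.resize(d["img"][230:380,180:360],None,fx=3.9,fy=3.9,interpolation=2))
E
```

```text
(no output)
```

View pics/wrist8.png

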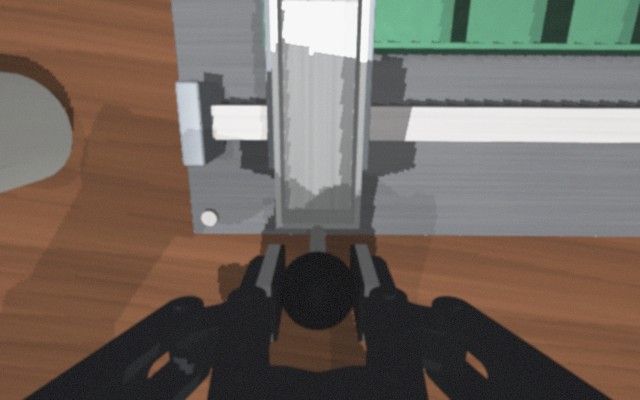

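View pics/side8.png

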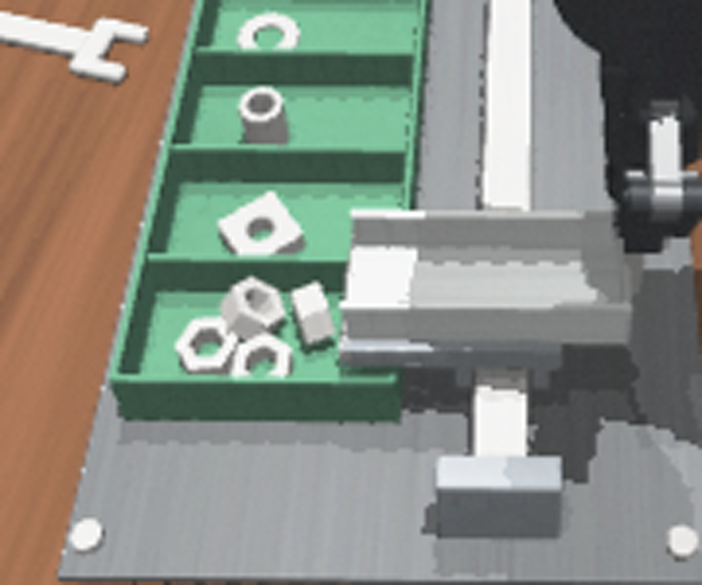

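Call:
step_arm(delta_pos=[[0,0,0],[0,0,0],[0,0,0],[0,0,0],[0,0,0],[0,0,0],[0,0,0],[0,0,0]], dr=[[0,0,0],[0,0,0],[0,0,0],[0,0,0],[0,0,0],[0,0,0],[0,0,0],[0,0,0]], gripper=[0.4,0.1,-0.3,-0.7,-1,-1,-1,-1])

```text
time_s: 18.2
position: [470.6, 167.2, 132.1]
eef_rot: [3.132, 0.24, -0.0]
force: [-0.2, 0.9, -0.2]
gripper_width: 1.001
```

Call:
step_arm(delta_pos=[[0,0,-0.01],[0,0,-0.015],[0,0,-0.02],[0,0,-0.02],[0,0,-0.02],[0,0,-0.02],[0,0,-0.02],[0,0,0],[0,0,0],[0,0,0]], dr=[[0,0,0],[0,0,0],[0,0,0],[0,0,0],[0,0,0],[0,0,0],[0,0,0],[0,0,0],[0,0,0],[0,0,0]], gripper=[-1,-1,-1,-1,-1,-1,-1,-1,-1,-1])

```text
time_s: 19.2
position: [469.9, 167.1, 256.7]
eef_rot: [3.132, 0.24, -0.002]
force: [-0.6, -0.9, -0.7]
gripper_width: 1.0
```

```bash
python3 - <<'E'
from h import *
s=env.get_state();print(s["force"],s["gripper_width"])
d=cams.get_image("wrist");cv2.imwrite("pics/wrist9.png",d["img"])
d=cams.get_image("side");A=cv2.resize(d["img"][230:380,180:360],None,fx=2.2,fy=2.2,interpolation=2)
d=cams.get_image("scene");B=cv2.resize(d["img"][120:270,320:500],None,fx=2.2,fy=2.2,interpolation=2)
cv2.imwrite("pics/ss9.png",np.hstack([A,B]))
E
```

```text
[-0.62696303 -0.86581219 -0.65555227] 1.0002255242995206
```

View pics/wrist9.png

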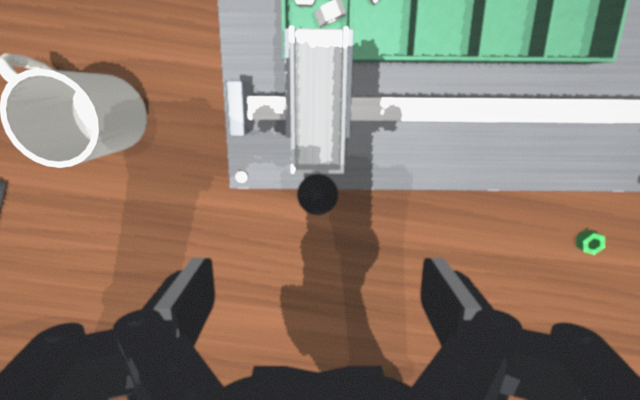

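View pics/ss9.png

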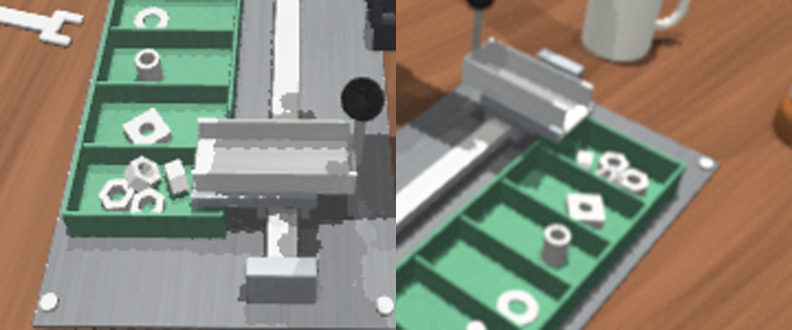

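```bash
python3 -c "
from plant import workorder
print(workorder.hand_in())"
```

```text
the job is handed in; nothing more can be done
None
```

I ran the trough to cell 4, the compartment that already held the hex nut. There I tipped it to about 0.84 rad and all three nuts slid in. I then lowered it level, let go of the handle and handed the job in at about 19 s. No verdict was reported.

- **Alignment:** I pinched the ball handle with 20 N and slid it about 305 mm along the rail. My measurements put the trough within about 2–4 mm of the middle of cell 4. The camera views disagreed by that much, and one scene-camera reading of the divider edge looked off. The wrist pictures taken while tipping confirmed the trough was in line with the cell.
- **Tipping:** I followed the handle's arc at 0.4 rad/s or less by command. The nuts let go at about 0.7 rad.
- **Last pictures:** They showed the trough empty and level, the gripper open and about 120 mm above the handle, and all four nuts in cell 4 below the rim. One nut stands on its edge and one leans near the divider. I saw no movement between the pictures, but I did not measure the nuts' final positions numerically.

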